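Wind a decorating stand up to its height marker

TASK

Raise the cupcake on the decorating stand to working height: take the black knob on the stand's sloping handwheel and wind it clockwise, as you face the wheel, for a little over one full turn, until the platform's top face is level with the red marker on the gauge rod, then let go and move clear. Raise it only with the wheel: do not touch the platform, the cupcake on it or the marker, and leave the things standing round the stand where they are.

Things in the scene. Friction and masses are not known exactly. Their poses are not given: they have to be found in the camera images.
- lift_stand: White and grey screw-lift decorating stand, fixed to the table but at a different place and yaw each time. Base 250 x 200 mm. Origin on the table under the handwheel's centre; its -x axis is the front, where the handwheel is, +x runs back to the lift housing and platform, z is up. The white lift housing spans x 75 to 175 mm, y -55 to 55 mm, up to z 164 mm. The gauge rod (10 mm thick, 293 mm high) stands at x 125, y +87 mm.
- wheel_center (a point): Centre of the handwheel, 100 mm straight above the stand's origin (axes as the stand's). The wheel's axis leans 32 degrees from vertical towards the stand's front: outward axis n = (-sin 32 deg, 0, cos 32 deg) in the stand's frame, so the wheel faces up and to the robot. Steel rim of 60 mm mean radius, 14 mm thick; three spokes; hub at most 9 mm above the wheel's plane. A sloping gearbox lies 20 mm behind the wheel's plane.
- knob_grip (a point): Grip point of the black knob: on the knob's own axis, 60 mm from the wheel's axis and 37 mm out from the wheel's plane along n. The knob is a cylinder 24 mm in diameter, parallel to the wheel's axis, from 11 to 57 mm out from the wheel's plane. It spins freely on its pin, so the gripper may keep one orientation all the way round. Hold it firmly (some 40 N): in a light grip of 15 N it can slide out between the fingers.
- crank_wheel (a joint): Angle of the handwheel (rad). 0: knob at the uphill point of its circle (towards +x and up); it grows as the wheel turns clockwise seen from the front, so at pi/2 the knob is towards the stand's -y side. It counts past a full turn, range -1.2 to 8.8, starts between -0.9 and 0, and stays where it is left. Friction takes about 2 to 3 N at the knob. Each full turn (2 pi) raises the platform by 50 mm.
- platform_top (a point): Centre of the top face of the round white platform, 140 mm in diameter and 10 mm thick, at x 125, y 0 mm in the stand's frame; its height is 200 mm at wheel angle 0. It is geared to the wheel and moves only up and down. Its front edge overhangs the rear of the wheel, so a hand gripping the knob at the uphill point must lean back towards the front, about as the wheel does (20 degrees from vertical is enough).
- marker_tip (a point): Tip of the small red pointer on the red collar of the gauge rod, just beside the platform's +y edge. Its height is the height the platform's top face must reach; it is set differently each time, 254 to 263 mm above the table.
- cupcake: Frosted vanilla cupcake in a yellow pleated cup, 74 mm across and 74 mm high, standing loose on the platform; origin at the centre of its underside, z up.
- squeeze_bottle: Clear squeeze bottle with brown filling and white nozzle, 63 mm across, 191 mm high, loose on the table to the left; origin at the centre of its underside. A bystander.
- foil_liners: Stack of silver foil cupcake liners, 72 mm across, 61 mm high, loose on the table to the left, nearer the robot; origin at the centre of its underside. A bystander.
- dipped_cupcake: Brown dipped cupcake in a pale pleated cup, 75 mm across, 67 mm high, loose on the table to the right; origin at the centre of its underside. A bystander.
There are look-alikes about, which are no part of the job. Leave any blue, green or purple look-alike of the cupcake alone.

How it is judged:
By the outcome, as a careful person would: the job done as asked, in the order asked, and still so for the second after the job is handed in, with the robot touching nothing.
It also fails if it takes over 59 s, if anything falls off the work surface, if the arm or the gripper's body presses on something with over 40 N, if the wrist force passes 120 N, or if a joint passes its speed limit or range.

ROBOT

A 6-joint arm with a two-finger parallel gripper is mounted at the origin on the work surface; the furniture and walls round the work are solid. World frame = base frame: x ahead of the robot, y to its left, z up, the work surface at z = 0. Lengths are in m, angles in rad, forces in N, time in s.
With the tool pointing down it reaches from about 0.35 to 0.775 m from the base axis. Payload 5.5 kg.
Tool frame: the origin (TCP) lies between the finger pads; the fingertips stand 19 mm ahead of it and the grasp point (between the pads) is the TCP (env.tcp_to_tips is the distance from the TCP to the fingertips, in m); z points along the fingers, y is the direction in which the jaws open and shut (so a half turn about z gives the same grasp; the last joint's range is limited). The gripper opens to 85 mm and grips with 20 to 120 N. Pads are 22 mm wide; open, the fingers measure 114 mm over their backs; the gripper's body (76 mm by 85 mm) begins 54 mm behind the grasp point. The pads swing forward as they close: fully open they stand 13 mm farther back than shut.
Start: joints at [-0.14, 0.313, 0.046, 1.304, 0, 1.431], TCP at [0.575, -0, 0.25] pointing down, gripper open.
Joint ranges: [-2.76, 2.76], [-0.86, 1.69], [-1.03, 1.26], [-2.2, 2.34], [-1.47, 1.5], [-3.14, 3.14]. Speed limits (rad/s): [2.57, 2.57, 3.14, 3.14, 3.14, 3.14].

INTERFACE

Orientations are given as a unit quaternion [w, x, y, z].
In Python, from workcell import env, eyes, job gives the robot as it stands. The module is installed in compiled form; this text tells all that it offers.
- The arm moves only by the tool move_arm, never from a script. Its argument "commands" is a list of rows, each a list of 3 entries, a list of its own where there are three numbers: the shift along the world's x, y, z as a fraction of full scale, then the turn, a rotation vector about the world's x, y, z as a fraction of full scale, then the gripper command: -1 is shut, 1 is fully open, values between are in proportion. In form: [[[x, y, z], [wx, wy, wz], gripper], ...]. A call has 1 to 5 rows; each row shifts and turns the commanded pose from where the row before left it; what a row does not reach is not made up. Full scale, the value 1, is 0.04 m for a shift and 8 degrees for a turn. A row lasts 1/10 s, in which the tool goes at most 50 mm and 8.59 degrees, less where a joint would pass 70% of its speed; a pose out of reach is approached as far as the arm can. A call with a number of a shift or a turn outside -1 to 1 is refused whole. A call with a gripper value outside its range is refused whole. The fingers move at their own pace and stop on an object; "newtons" is the grip in N (left out, the last holds). Time passes only in rows, so rows that do not move let the fingers close. It gives the time, the measured TCP pose, the force and the opening at its end, in the units of the state.
- env.get_state(): the state, without advancing time (a new reading comes with each control period).
- eyes.read_camera(name): name is "scene" or "side" or "wrist"; returns a dict with "frame" (480x640x3 uint8, red, green, blue), "mtx" (3x3 intrinsics, pixels), "camera_from_world" (4x4, takes a point from world to camera coordinates); the wrist camera has in their place "mount" (4x4, takes a point from camera to tool coordinates, whose origin is the TCP and whose axes are the flange's). Camera axes: x right, y down, z forward; pixel columns grow to the right and rows downward; lengths in m; the calibration is good to about 2 mm. The wrist camera is an equidistant fisheye: a pixel r from the principal point sees the ray r / f radians off the axis. A picture is of the moment at which its call begins: read the wrist's pose just before it. There is no depth.
- job.hand_in(): hands the job in, once; it reports no verdict.
The state is a dict: "clock": time; "joint_pos": joint angles; "qvel": joint speeds; "tau": joint torques, N m; "tcp_pos": TCP position; "orientation": TCP orientation; "wrist_force": force on the tool from outside, world axes, zero at the start; "ft_torque": the same for the moment, N m; "finger_gap": finger opening in m.
Only numpy, scipy, OpenCV 4.12 (cv2) and the standard library are available. Lean on these libraries where they do the work, as an engineer would, in place of code of your own. Each camera call takes 0.05 s, during which the arm holds its last target.

## Working session

There is one attempt and no reset: what is moved stays moved. The work goes in short steps, Python scripts to look and compute and a tool call to move; the robot and the scene stay as the last step left them, time stands still between calls to the robot, and variables do not carry over. Pictures are saved under pics/ and viewed, and the job is handed in when it is done.

Besides the shell and the picture viewer there is one more tool, called after ">>>" as name(argument=value, ...) on one line, values as JSON. move_arm: Moves the arm, as the interface text tells. Its arguments: {"type":"object","properties":{"commands":{"type":"array","items":{"type":"array"}},"newtons":{"type":"number"}},"required":["commands"]}

```bash
mkdir -p pics
python3 - <<'E'
from workcell import env, eyes, job
import cv2,numpy as np
s=env.get_state();print(s)
for n in ["scene","side","wrist"]:
    c=eyes.read_camera(n);cv2.imwrite(f"pics/{n}0.png",c["frame"][:,:,::-1])
    print(n,[ (k,np.round(v,4).tolist()) for k,v in c.items() if k!="frame"])
E
```

```text
{'clock': 0.0, 'joint_pos': array([-1.39593992e-01,  3.14010930e-01,  4.49954226e-02,  1.30358809e+00,
        2.50711725e-06,  1.43117035e+00]), 'qvel': array([ 7.18709215e-05, -4.02877204e-04, -1.23368415e-03,  1.93509660e-03,
       -8.47623581e-05, -1.74102334e-03]), 'tau': array([-2.90074182e-03, -4.80629075e+01,  2.98531097e+01,  1.95313990e-02,
       -3.83516899e-04, -4.27451073e-05]), 'tcp_pos': array([5.74536314e-01, 5.96897264e-05, 2.49409564e-01]), 'orientation': array([-7.22420414e-04,  7.07095186e-01,  7.07117799e-01, -5.42831712e-04]), 'wrist_force': array([-0.85170413,  0.54309616, -0.91731365]), 'ft_torque': array([-0.05657101,  0.01215286, -0.00084405]), 'finger_gap': 0.08550437042651851}
scene [('mtx', [[562.4711, 0.0, 326.4361], [0.0, 562.4711, 242.0279], [0.0, 0.0, 1.0]]), ('camera_from_world', [[0.6694, -0.7428, -0.0147, -0.3869], [-0.3378, -0.2867, -0.8965, 0.339], [0.6616, 0.6051, -0.4429, 1.2613], [0.0, 0.0, 0.0, 1.0]])]
side [('mtx', [[440.8891, 0.0, 322.4687], [0.0, 440.8891, 230.1612], [0.0, 0.0, 1.0]]), ('camera_from_world', [[0.9624, -0.271, 0.0181, -0.5631], [-0.1083, -0.4437, -0.8896, 0.2319], [0.2491, 0.8542, -0.4564, 1.0571], [0.0, 0.0, 0.0, 1.0]])]
wrist [('mtx', [[371.6483, 0.0, 320.3908], [0.0, 371.6483, 238.3327], [0.0, 0.0, 1.0]]), ('mount', [[0.0002, -0.9593, -0.2824, 0.0698], [1.0, 0.0004, -0.0008, -0.0001], [0.0009, -0.2824, 0.9593, -0.1229], [0.0, 0.0, 0.0, 1.0]])]
```

View pics/scene0.png

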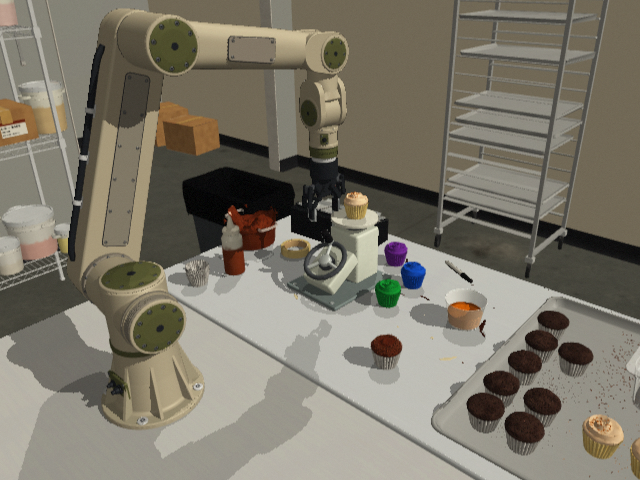

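View pics/side0.png

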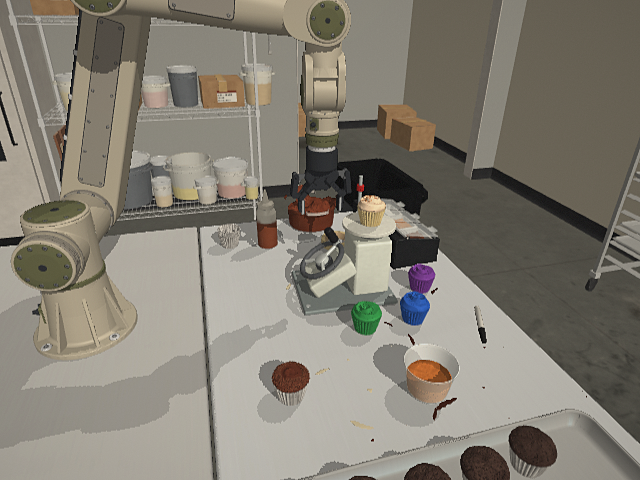

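View pics/wrist0.png

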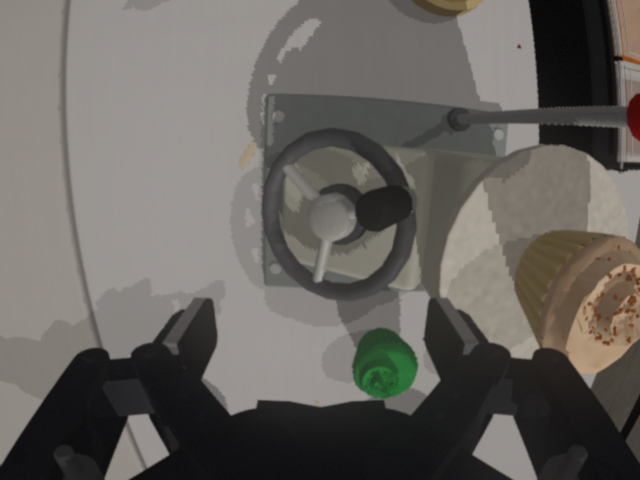

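Run:
```python
import cv2
a=cv2.imread("pics/wrist0.png")[80:310,240:560];cv2.imwrite("pics/w0c.png",cv2.resize(a,None,fx=2.5,fy=2.5,interpolation=3))
a=cv2.imread("pics/side0.png")[165:325,280:440];cv2.imwrite("pics/s0c.png",cv2.resize(a,(600,600),interpolation=3))
a=cv2.imread("pics/scene0.png")[170:320,270:420];cv2.imwrite("pics/c0c.png",cv2.resize(a,(600,600),interpolation=3))
```

```text
(no output)
```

View pics/w0c.png

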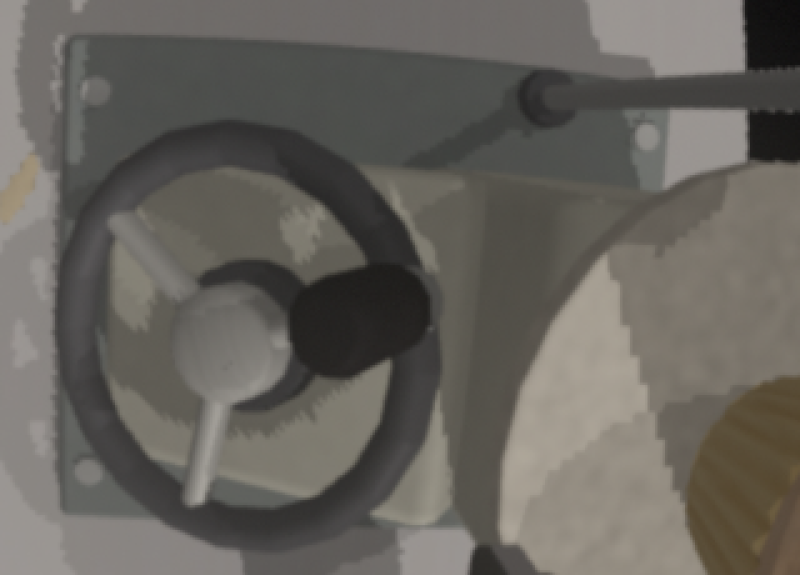

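View pics/s0c.png

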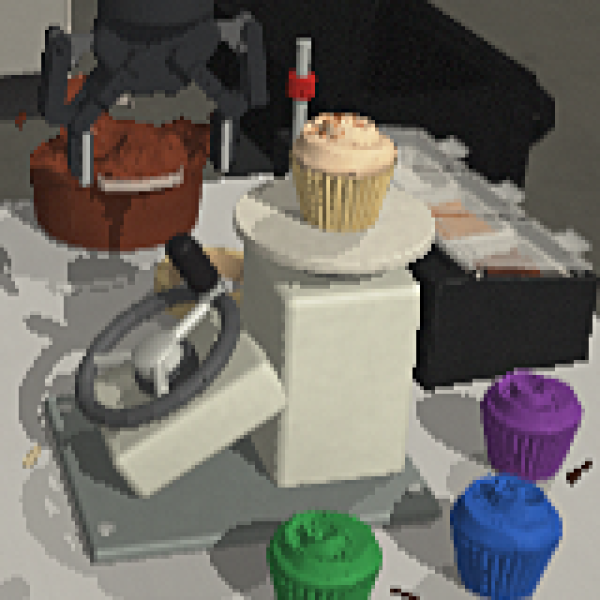

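View pics/c0c.png

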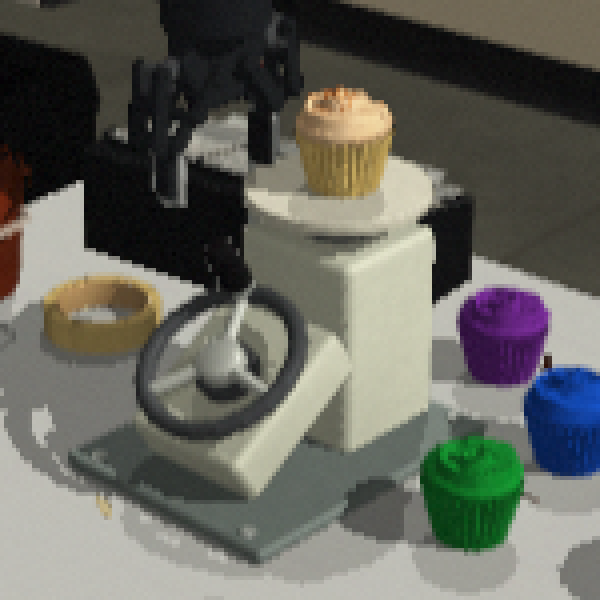

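```bash
cat > h.py <<'E'
import numpy as np
from scipy.spatial.transform import Rotation as R
from scipy.optimize import least_squares
S=np.sin(np.radians(32));C=np.cos(np.radians(32))
n=np.array([-S,0,C]);u=np.array([C,0,S]);v=np.array([0,-1,0])  # q=0 dir u ; q=pi/2 -> -y
wc=np.array([0,0,.1])
def tw(p,P): # stand->world
    c,s=np.cos(p[2]),np.sin(p[2]);P=np.atleast_2d(P)
    return np.c_[p[0]+c*P[:,0]-s*P[:,1],p[1]+s*P[:,0]+c*P[:,1],P[:,2]]
def rim():
    a=np.linspace(0,2*np.pi,73)[:-1];b=np.linspace(0,2*np.pi,17)[:-1]
    A,B=[z.ravel() for z in np.meshgrid(a,b)]
    d=np.cos(A)[:,None]*u+np.sin(A)[:,None]*v
    return wc+d*(.06+.007*np.cos(B))[:,None]+.007*np.sin(B)[:,None]*n
def kn(q,h=.037): return wc+.06*(np.cos(q)*u+np.sin(q)*v)+h*n
def knob(q):
    a=np.linspace(0,2*np.pi,49)[:-1]
    r=.012*(np.cos(a)[:,None]*u+np.sin(a)[:,None]*v)
    return np.r_[kn(q,.011)+r,kn(q,.057)+r]
class Cam:
    def __init__(s,c,st=None):
        s.K=c["mtx"]
        if "mount" in c:
            o=st["orientation"];T=np.eye(4);T[:3,:3]=R.from_quat([o[1],o[2],o[3],o[0]]).as_matrix();T[:3,3]=st["tcp_pos"]
            s.E=np.linalg.inv(T@c["mount"]);s.f=1
        else: s.E=c["camera_from_world"];s.f=0
    def __call__(s,P):
        P=np.atleast_2d(P);X=P@s.E[:3,:3].T+s.E[:3,3]
        if s.f:
            r=np.hypot(X[:,0],X[:,1]);th=np.arctan2(r,X[:,2]);m=X[:,:2]/r[:,None]*th[:,None]
        else: m=X[:,:2]/X[:,2:]
        return m*s.K[0,0]+s.K[:2,2]
def ext(p): return np.r_[p.min(0),p.max(0)]
E
cat > fit.py <<'E'
from h import *
from workcell import eyes,env
st=env.get_state()
w=Cam(eyes.read_camera("wrist"),st);sc=Cam(eyes.read_camera("scene"));sd=Cam(eyes.read_camera("side"))
cw=lambda a:np.array(a)/2.5+np.tile([240,80],len(a)//2)
cs=lambda a:np.array(a)/3.75+np.tile([280,165],len(a)//2)
cc=lambda a:np.array(a)/4+np.tile([270,170],len(a)//2)
def res(p):
    q=p[3];t=p[4];T=lambda P:tw(p,P)
    r=[ext(w(T(rim())))-cw([58,121,440,550]), ext(sd(T(rim())))-cs([77,288,242,427]), ext(sc(T(rim())))-cc([137,286,307,440]),
     (ext(w(T(knob(q))))-cw([288,263,432,378])), ext(sd(T(knob(q))))-cs([166,232,220,293]),
     w(T([.125,.087,t]))[0]-cw([546,98]),
     sc(T([.075,-.055,.164]))[0]-cc([347,266]), sc(T([.175,-.055,.164]))[0]-cc([434,230]),
     sd(T([.075,-.055,.164]))[0]-cs([288,288]), sd(T([.175,-.055,.164]))[0]-cs([420,283]),
     w(T([p[5],.1,t]))[0]-cw([66,37]), w(T([p[5],-.1,t]))[0]-cw([64,513])]
    return np.concatenate(r)
s=least_squares(res,[.55,.05,0,-.3,.012,-.08],loss="soft_l1",f_scale=1.)
print(np.round(s.x,4));print(np.round(res(s.x),1).reshape(-1,2).tolist())
np.save("p.npy",s.x)
p=s.x
# marker from side: collar centre on rod axis
for z in (.25,.255,.26,.265,.27,.293): print(z, (sd(tw(p,[.125,.087,z]))[0]-[280,165])*3.75, w(tw(p,[.125,.087,z]))[0])
print("plat h",.2+.05*p[3]/2/np.pi,"knob",tw(p,kn(p[3])),'wc',tw(p,wc))
E
python3 fit.py
```

```text
[ 0.5833  0.0062 -0.0386 -0.3784  0.0072 -0.0653]
[[-0.6, -0.9], [2.7, 1.6], [-0.7, -1.5], [0.0, 0.7], [-0.3, -1.2], [0.9, -0.1], [-4.4, -3.3], [4.5, 1.9], [-1.5, -1.4], [0.6, 1.1], [-1.7, -0.5], [0.9, 0.3], [1.6, -1.6], [-0.2, 3.5], [2.1, 1.0], [0.4, -1.2], [-0.5, 0.7]]
0.25 [300.61753319  96.74422697] [639.44468759 116.78137495]
0.255 [301.01299334  90.29995979] [647.25929468 117.15714158]
0.26 [301.40996854  83.8310038 ] [655.35948198 117.59086075]
0.265 [301.80846752  77.33721686] [663.75325582 118.08856   ]
0.27 [302.20849907  70.81845573] [672.4480389  118.65679687]
0.293 [304.06863648  40.50636809] [716.48335019 122.39565717]
plat h 0.19698854227583593 knob [[0.61179692 0.02730391 0.16092328]] wc [[0.58328678 0.00622014 0.1       ]]
```

```bash
cat > plan.py <<'E'
from h import *
import sys
from workcell import env
p=np.load("p.npy");st=env.get_state();o=st["orientation"];Rc=R.from_quat([o[1],o[2],o[3],o[0]])
Rz=R.from_euler("z",p[2]).as_matrix()
z=-Rz@n;y=Rz@np.array([0,1,0]);x=np.cross(y,z)
Rt=R.from_matrix(np.c_[x,y,z]);rv=(Rt*Rc.inv()).as_rotvec()
h=float(sys.argv[1]) if len(sys.argv)>1 else .037
tgt=tw(p,kn(p[3],h))[0]
print("rotvec deg",np.degrees(rv),np.linalg.norm(np.degrees(rv)),"in units",np.degrees(rv)/8)
print("shift",tgt-st["tcp_pos"],"units",(tgt-st["tcp_pos"])/.04,st["clock"],st["tcp_pos"],st["wrist_force"],st["finger_gap"],np.round(st["joint_pos"],3))
E
python3 plan.py .117
```

```text
rotvec deg [-25.40391564 -24.48669739  85.31146135] 92.32011003671812 in units [-3.17548946 -3.06083717 10.66393267]
shift [-0.00545491  0.02893652 -0.02124023] units [-0.13637284  0.72341289 -0.53100577] 0.3 [5.74889841e-01 2.59857005e-06 2.50007363e-01] [0.76320838 0.06372942 0.45893075] 0.08497199558751907 [-0.14   0.313  0.046  1.304 -0.     1.431]
```

>>> move_arm(commands=[[[-0.4, 0, 0.1], [-0.265, -0.255, 0.889], 1], [[-0.4, 0, 0.1], [-0.265, -0.255, 0.889], 1], [[-0.4, 0, 0.1], [-0.265, -0.255, 0.889], 1], [[-0.4, 0, 0.1], [-0.265, -0.255, 0.889], 1], [[0, 0.2, 0], [-0.265, -0.255, 0.889], 1]], newtons=50)

```text
clock: 0.8
tcp_pos: [0.5095, 0.0078, 0.2669]
orientation: [0.127, 0.45, 0.884, -0.003]
wrist_force: [0.5, -0.7, 0.5]
finger_gap: 0.0857
```

>>> move_arm(commands=[[[0, 0.2, 0], [-0.265, -0.255, 0.889], 1], [[0, 0.2, 0], [-0.265, -0.255, 0.889], 1], [[0, 0.1, 0], [-0.265, -0.255, 0.889], 1], [[0, 0, 0], [-0.265, -0.255, 0.889], 1], [[0, 0, 0], [-0.265, -0.255, 0.889], 1]])

```text
clock: 1.3
tcp_pos: [0.5107, 0.0285, 0.2664]
orientation: [0.239, 0.144, 0.96, -0.005]
wrist_force: [-0.5, -0.2, 0.8]
finger_gap: 0.0856
```

>>> move_arm(commands=[[[0, 0, 0], [-0.265, -0.255, 0.889], 1], [[0, 0, 0], [-0.265, -0.255, 0.889], 1], [[0, 0, 0], [0, 0, 0], 1], [[0, 0, 0], [0, 0, 0], 1]])

```text
clock: 1.7
tcp_pos: [0.5108, 0.0277, 0.2665]
orientation: [0.276, 0.02, 0.961, -0.005]
wrist_force: [0.5, -0.0, 0.2]
finger_gap: 0.0851
```

```bash
python3 plan.py .117;  cat > snap.py <<'E'
import sys,cv2
from workcell import eyes,env
from h import *
t=sys.argv[1];p=np.load("p.npy")
q=float(sys.argv[2]) if len(sys.argv)>2 else p[3]
st=env.get_state()
for nm in sys.argv[3].split(","):
    c=eyes.read_camera(nm);k=Cam(c,st);im=c["frame"][:,:,::-1].copy();cv2.imwrite(f"pics/{nm}{t}.png",im)
    im2=im.copy()
    a=np.linspace(0,2*np.pi,120);d=np.cos(a)[:,None]*u+np.sin(a)[:,None]*v
    for P,col in [(wc+.06*d,(0,255,0)),(knob(q)[:48],(0,0,255)),(knob(q)[48:],(255,255,0)),(np.array([[.125+.07*np.cos(x),.07*np.sin(x),.2+.05*q/2/np.pi] for x in a]),(255,0,255))]:
        for z in k(tw(p,P)):
            if abs(z).max()<1000: im2[int(round(z[1]))%480 if 0<=z[1]<480 else 0,int(round(z[0])) if 0<=z[0]<639.4 else 0]=col
    z=k(tw(p,wc))[0];r=110 if nm=="wrist" else 75
    y0,x0=int(max(0,z[1]-r*1.1)),int(max(0,z[0]-r*.9))
    cv2.imwrite(f"pics/{nm}{t}o.png",cv2.resize(im2[y0:y0+2*r,x0:x0+2*r],(600,600),interpolation=cv2.INTER_NEAREST));print(nm,x0,y0,600/(2*r))
E
python3 snap.py 1 "$(python3 -c 'import numpy as np;print(np.load("p.npy")[3])')" wrist,side,scene
```

```text
rotvec deg [-0.05235568 -0.00824934  0.15828479] 0.1669228644044953 in units [-0.00654446 -0.00103117  0.0197856 ]
shift [ 0.05866673  0.00124726 -0.03769638] units [ 1.46666835  0.03118147 -0.94240949] 1.7 [0.51076819 0.02769186 0.26646351] [ 0.4566258  -0.02088841  0.17208462] 0.08506799203655543 [-0.129 -0.227 -0.642  0.6    0.047 -0.074]
wrist 201 67 2.727272727272727
side 254 176 4.0
scene 258 177 4.0
```

View pics/wrist1o.png

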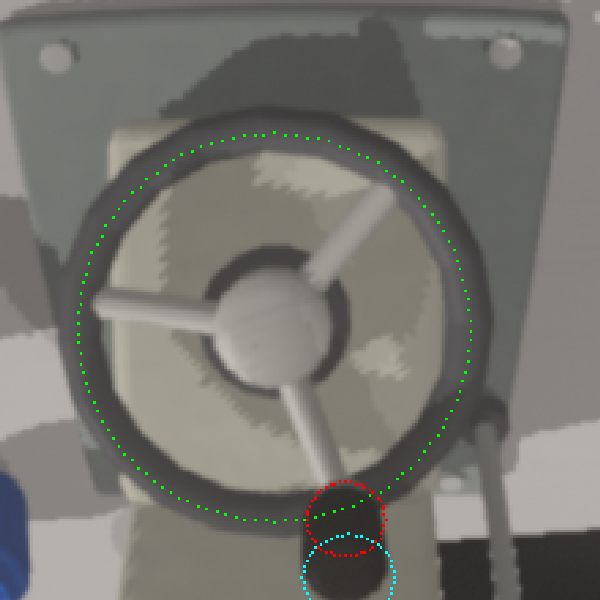

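View pics/wrist1.png

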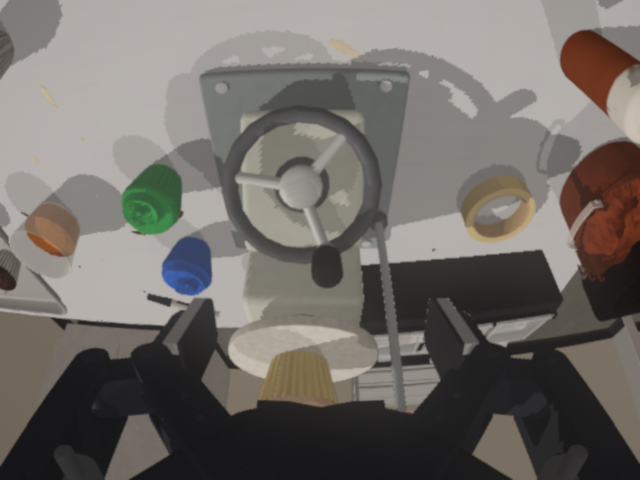

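View pics/side1o.png

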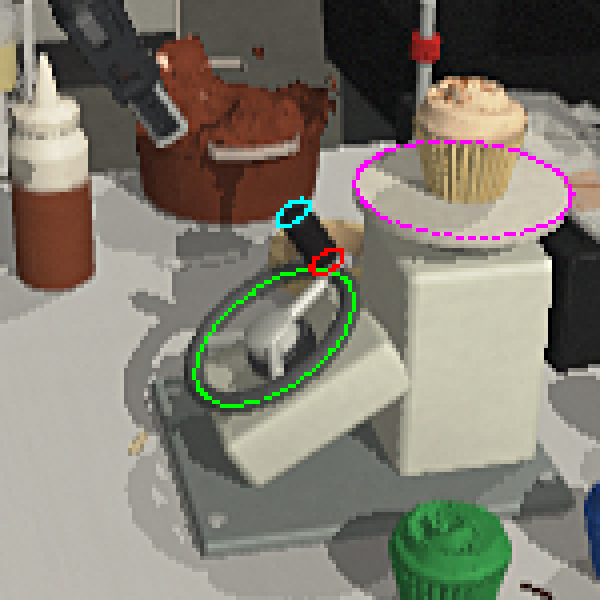

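View pics/scene1o.png

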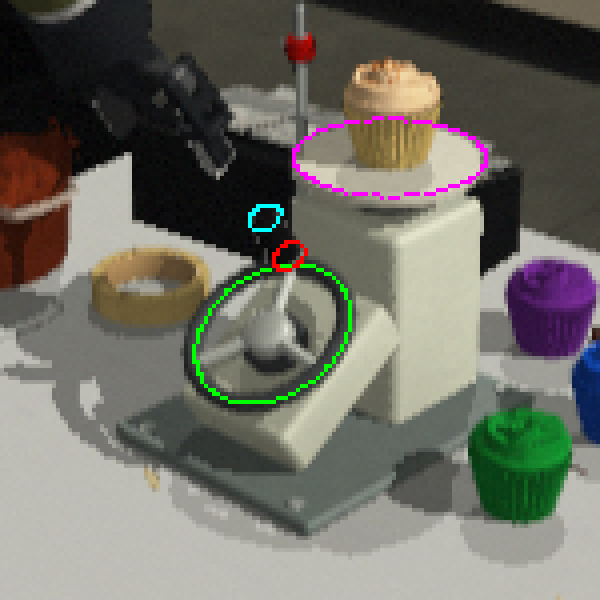

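```bash
cat > fit2.py <<'E'
from h import *
from workcell import eyes,env
st=env.get_state()
class St(dict):pass
c=eyes.read_camera("wrist");w1=Cam(c,st)
w0=Cam(c,dict(orientation=np.array([-7.2e-4,.707095,.707118,-5.4e-4]),tcp_pos=np.array([.5748,0,.2498])))
sc=Cam(eyes.read_camera("scene"));sd=Cam(eyes.read_camera("side"))
f=lambda a,k,o:np.array(a)/k+np.tile(o,len(a)//2)
O1=[201,67];k1=2.727
def res(p):
    q=p[3];t=p[4];T=lambda P:tw(p,P)
    kk=ext(w1(T(knob(q))));
    r=[ext(w0(T(rim())))-f([58,121,440,550],2.5,[240,80]), ext(w1(T(rim())))-f([60,107,491,537],k1,O1),
     .5*(ext(sd(T(rim())))-f([187,265,357,409],4,[254,176])), .5*(ext(sc(T(rim())))-f([184,262,355,411],4,[258,177])),
     ext(w0(T(knob(q))))-f([288,263,432,378],2.5,[240,80]), [(kk[0]+kk[2])/2-(343.5/k1+O1[0])],
     .5*(w0(T([.125,.087,t]))[0]-f([546,98],2.5,[240,80])),
     w0(T([p[5],.1,t]))[0]-f([66,37],2.5,[240,80]), w0(T([p[5],-.1,t]))[0]-f([64,513],2.5,[240,80]),
     w1(T([p[5],.1,t]))[0]-f([568,18],k1,O1), w1(T([p[5],-.1,t]))[0]-f([2,20],k1,O1)]
    return np.concatenate(r)
s=least_squares(res,np.load("p.npy"),loss="soft_l1",f_scale=1.)
print(np.round(s.x,4));print([np.round(z,1) for z in res(s.x)])
np.save("p.npy",s.x)
E
python3 fit2.py; python3 plan.py .117
```

```text
[ 0.5824  0.0083 -0.0424 -0.3562  0.0061 -0.0647]
[np.float64(0.1), np.float64(-0.2), np.float64(3.4), np.float64(2.1), np.float64(-0.7), np.float64(-1.4), np.float64(2.1), np.float64(0.2), np.float64(-0.7), np.float64(-1.1), np.float64(0.3), np.float64(0.4), np.float64(-0.4), np.float64(-1.1), np.float64(0.0), np.float64(-0.0), np.float64(-2.7), np.float64(-0.4), np.float64(5.8), np.float64(5.0), np.float64(1.6), np.float64(-0.7), np.float64(0.4), np.float64(2.2), np.float64(-0.7), np.float64(0.3), np.float64(0.5), np.float64(2.2), np.float64(-1.4), np.float64(-2.4), np.float64(-0.2)]
rotvec deg [-0.01100246  0.00170356 -0.24618046] 0.2464320922363611 in units [-0.00137531  0.00021295 -0.03077256]
shift [ 0.05759042  0.00166332 -0.03737849] units [ 1.43976045  0.04158301 -0.93446227] 2.0 [0.5113739  0.02816965 0.26639938] [-0.5434128  -0.27614872  0.07681075] 0.0855476358093883 [-0.129 -0.226 -0.641  0.599  0.048 -0.077]
```

>>> move_arm(commands=[[[0.5, 0.02, -0.3], [0, 0, 0], 1], [[0.5, 0.02, -0.3], [0, 0, 0], 1], [[0.44, 0, -0.33], [0, 0, 0], 1], [[0, 0, 0], [0, 0, 0], 1], [[0, 0, 0], [0, 0, 0], 1]])

```text
clock: 2.5
tcp_pos: [0.5683, 0.0298, 0.2284]
orientation: [0.275, 0.018, 0.961, -0.005]
wrist_force: [-0.6, 0.2, 0.6]
finger_gap: 0.0854
```

```bash
python3 plan.py .037; python3 snap.py 2 -0.356 wrist,side
```

```text
rotvec deg [-0.01173472 -0.10290636 -0.2650201 ] 0.28454011556425907 in units [-0.00146684 -0.01286329 -0.03312751]
shift [ 0.04305764 -0.00174025 -0.06717302] units [ 1.07644091 -0.04350633 -1.67932552] 2.5 [0.56826216 0.02977725 0.22835006] [-0.63997629  0.20802338  0.6117464 ] 0.08541781754824397 [-0.107 -0.077 -0.619  0.473  0.037 -0.059]
wrist 191 37 2.727272727272727
side 253 176 4.0
```

View pics/wrist2.png

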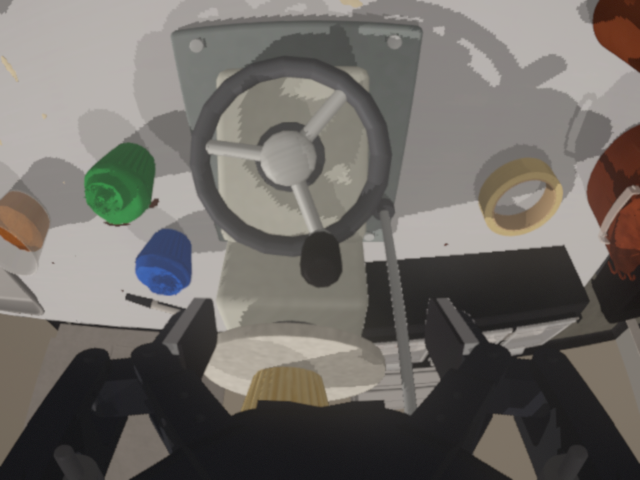

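View pics/side2o.png

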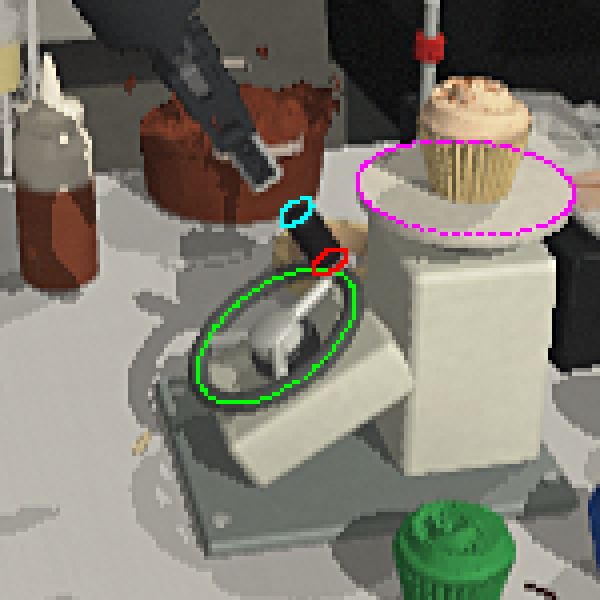

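Knob sits at column 321 (jaw centre 320), in line with the approach. Descending and gripping.

>>> move_arm(commands=[[[0.27, -0.01, -0.42], [0, 0, 0], 1], [[0.27, -0.01, -0.42], [0, 0, 0], 1], [[0.27, -0.01, -0.42], [0, 0, 0], 1], [[0.27, -0.01, -0.42], [0, 0, 0], 1], [[0, 0, 0], [0, 0, 0], 1]], newtons=50)

```text
clock: 3.1
tcp_pos: [0.611, 0.0279, 0.1603]
orientation: [0.274, 0.018, 0.961, -0.005]
wrist_force: [-0.7, 0.1, 0.3]
finger_gap: 0.0853
```

>>> move_arm(commands=[[[0, 0, 0], [0, 0, 0], -1], [[0, 0, 0], [0, 0, 0], -1], [[0, 0, 0], [0, 0, 0], -1], [[0, 0, 0], [0, 0, 0], -1], [[0, 0, 0], [0, 0, 0], -1]], newtons=50)

```text
clock: 3.6
tcp_pos: [0.612, 0.0281, 0.1632]
orientation: [0.277, 0.018, 0.961, -0.005]
wrist_force: [-5.3, 0.6, 6.0]
finger_gap: 0.0222
```

```bash
python3 plan.py .037; python3 snap.py 3 -0.356 side,wrist,scene
```

```text
rotvec deg [ 0.00671584  0.10998219 -0.27549075] 0.29670917655339035 in units [ 0.00083948  0.01374777 -0.03443634]
shift [-6.39946554e-04 -7.25316958e-05 -1.97553352e-03] units [-0.01599866 -0.00181329 -0.04938834] 3.6 [0.61195975 0.02810953 0.16315257] [-5.28016984  0.63515361  6.00740251] 0.022223195362065195 [-0.101  0.075 -0.65   0.287  0.033 -0.053]
side 253 176 4.0
wrist 177 44 2.727272727272727
scene 257 177 4.0
```

View pics/side3o.png

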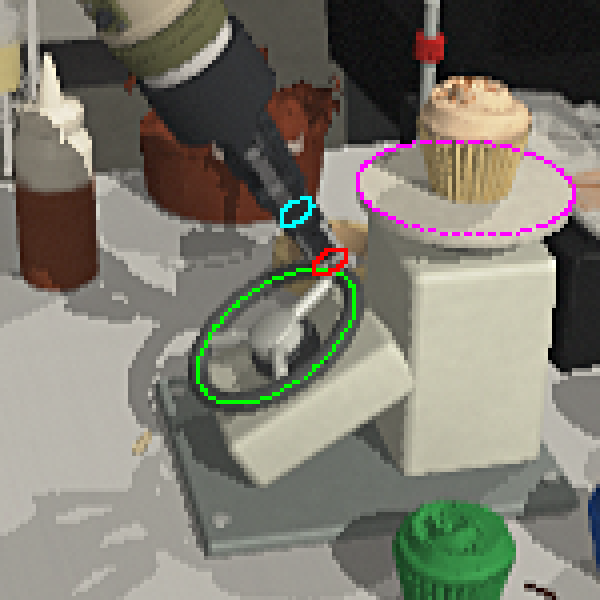

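View pics/wrist3.png

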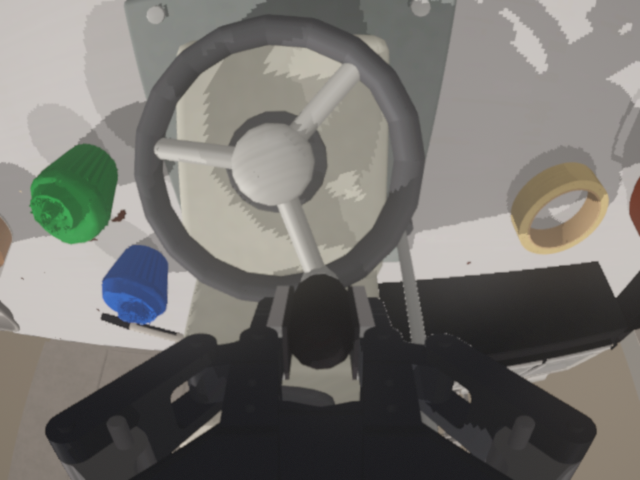

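```bash
cat > circ.py <<'E'
from h import *
import json,sys
p=np.load("p.npy");q0,q1,N=float(sys.argv[1]),float(sys.argv[2]),int(sys.argv[3])
P=np.array([tw(p,kn(q))[0] for q in np.linspace(q0,q1,N+1)])/.04
A=np.round(P-P[0],2);D=np.diff(A,axis=0)
for i in range(0,N,5): print(json.dumps([[[round(float(t),2)+0 for t in d],[0,0,0],-1] for d in D[i:i+5]]))
print("total",A[-1])
E
python3 circ.py -0.356 6.644 35
```

```text
[[[0.05, -0.29, 0.04], [0, 0, 0], -1], [[0.0, -0.3, 0.01], [0, 0, 0], -1], [[-0.05, -0.3, -0.02], [0, 0, 0], -1], [[-0.09, -0.27, -0.06], [0, 0, 0], -1], [[-0.15, -0.25, -0.08], [0, 0, 0], -1]]
[[[-0.18, -0.22, -0.11], [0, 0, 0], -1], [[-0.21, -0.16, -0.13], [0, 0, 0], -1], [[-0.24, -0.12, -0.14], [0, 0, 0], -1], [[-0.25, -0.06, -0.15], [0, 0, 0], -1], [[-0.25, 0.01, -0.16], [0, 0, 0], -1]]
[[[-0.25, 0.06, -0.16], [0, 0, 0], -1], [[-0.23, 0.12, -0.15], [0, 0, 0], -1], [[-0.21, 0.17, -0.13], [0, 0, 0], -1], [[-0.17, 0.22, -0.11], [0, 0, 0], -1], [[-0.13, 0.25, -0.09], [0, 0, 0], -1]]
[[[-0.09, 0.28, -0.06], [0, 0, 0], -1], [[-0.03, 0.3, -0.04], [0, 0, 0], -1], [[0.01, 0.3, 0.0], [0, 0, 0], -1], [[0.06, 0.29, 0.04], [0, 0, 0], -1], [[0.11, 0.27, 0.06], [0, 0, 0], -1]]
[[[0.16, 0.24, 0.09], [0, 0, 0], -1], [[0.19, 0.2, 0.11], [0, 0, 0], -1], [[0.22, 0.15, 0.14], [0, 0, 0], -1], [[0.24, 0.1, 0.14], [0, 0, 0], -1], [[0.25, 0.04, 0.16], [0, 0, 0], -1]]
[[[0.26, -0.02, 0.16], [0, 0, 0], -1], [[0.24, -0.08, 0.15], [0, 0, 0], -1], [[0.23, -0.14, 0.15], [0, 0, 0], -1], [[0.19, -0.18, 0.13], [0, 0, 0], -1], [[0.16, -0.23, 0.1], [0, 0, 0], -1]]
[[[0.12, -0.26, 0.08], [0, 0, 0], -1], [[0.08, -0.29, 0.06], [0, 0, 0], -1], [[0.02, -0.3, 0.02], [0, 0, 0], -1], [[-0.03, -0.29, -0.01], [0, 0, 0], -1], [[-0.08, -0.29, -0.04], [0, 0, 0], -1]]
total [-0.05 -1.05 -0.  ]
```

View pics/scene3o.png

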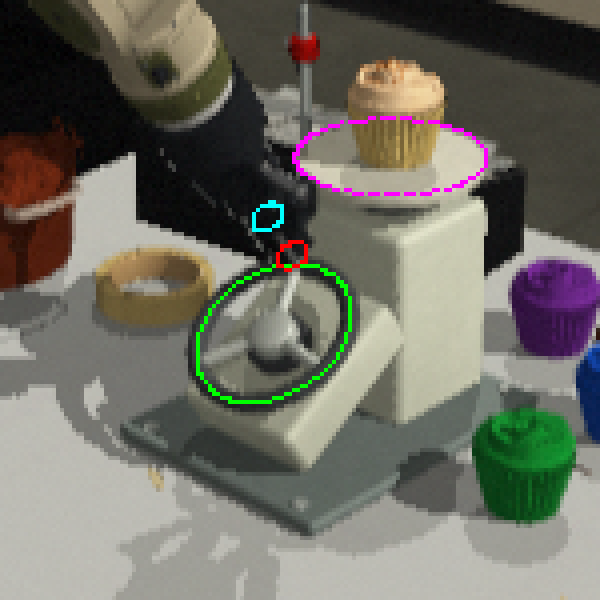

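>>> move_arm(commands=[[[0.05, -0.29, 0.04], [0, 0, 0], -1], [[0.0, -0.3, 0.01], [0, 0, 0], -1], [[-0.05, -0.3, -0.02], [0, 0, 0], -1], [[-0.09, -0.27, -0.06], [0, 0, 0], -1], [[-0.15, -0.25, -0.08], [0, 0, 0], -1]])

```text
clock: 4.25
tcp_pos: [0.6027, -0.0283, 0.1589]
orientation: [0.277, 0.018, 0.961, -0.005]
wrist_force: [-2.2, 4.8, 5.1]
finger_gap: 0.0225
```

```bash
python3 snap.py 4 0.644 side,wrist
```

```text
side 253 176 4.0
wrist 306 63 2.727272727272727
```

View pics/side4o.png

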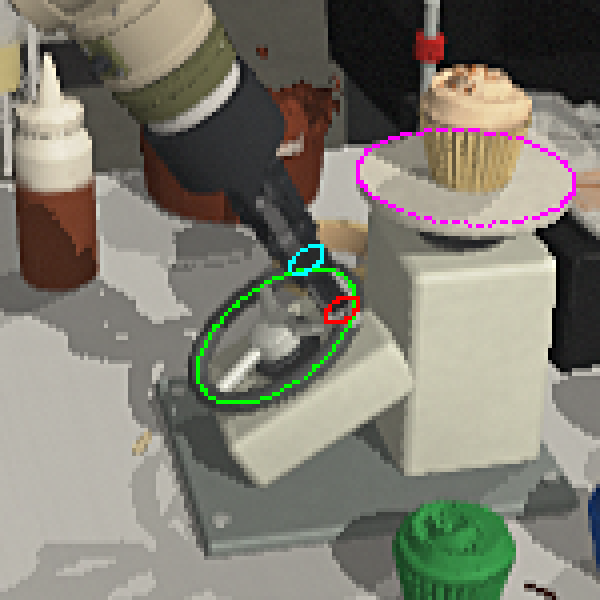

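View pics/wrist4.png

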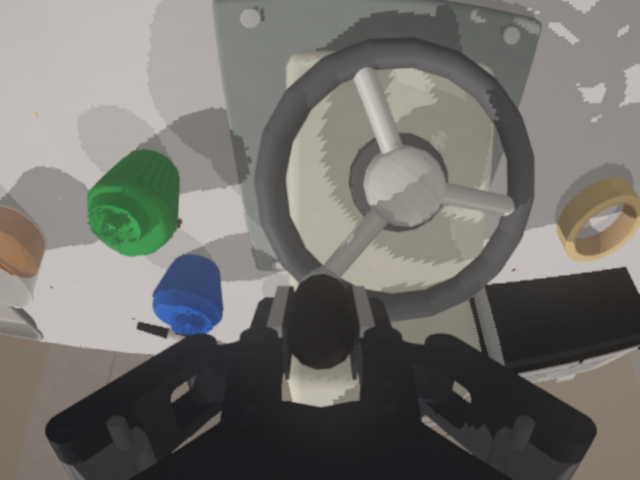

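Wheel turns with the knob; platform rising, forces small. Continuing.

>>> move_arm(commands=[[[-0.18, -0.22, -0.11], [0, 0, 0], -1], [[-0.21, -0.16, -0.13], [0, 0, 0], -1], [[-0.24, -0.12, -0.14], [0, 0, 0], -1], [[-0.25, -0.06, -0.15], [0, 0, 0], -1], [[-0.25, 0.01, -0.16], [0, 0, 0], -1]])

```text
clock: 4.85
tcp_pos: [0.5584, -0.0506, 0.1318]
orientation: [0.278, 0.018, 0.96, -0.005]
wrist_force: [0.4, 6.3, 7.9]
finger_gap: 0.0222
```

>>> move_arm(commands=[[[-0.25, 0.06, -0.16], [0, 0, 0], -1], [[-0.23, 0.12, -0.15], [0, 0, 0], -1], [[-0.21, 0.17, -0.13], [0, 0, 0], -1], [[-0.17, 0.22, -0.11], [0, 0, 0], -1], [[-0.13, 0.25, -0.09], [0, 0, 0], -1]])

```text
clock: 5.35
tcp_pos: [0.5184, -0.0193, 0.1059]
orientation: [0.277, 0.019, 0.961, -0.007]
wrist_force: [-4.4, -3.3, 9.9]
finger_gap: 0.0221
```

```bash
python3 snap.py 5 2.644 side,wrist
python3 - <<'E'
from workcell import env
print(env.get_state())
E
```

```text
side 253 176 4.0
wrist 281 250 2.727272727272727
{'clock': 5.45, 'joint_pos': array([-0.25092339, -0.01937932, -0.92685477,  0.11214983,  0.11222392,
       -0.18165132]), 'qvel': array([-0.007415  ,  0.00186412,  0.01292156,  0.01779987,  0.01275468,
       -0.01498149]), 'tau': array([ -0.55676758, -21.53728545,  25.70311189,  -5.59098244,
        -0.12853404,   0.10803613]), 'tcp_pos': array([ 0.51761049, -0.01758134,  0.10541226]), 'orientation': array([ 0.27693365,  0.01801848,  0.96070379, -0.0055954 ]), 'wrist_force': array([-6.23800827,  2.4316744 , 10.08897095]), 'ft_torque': array([0.37715465, 0.57200521, 0.14882646]), 'finger_gap': 0.022341695898155097}
```

View pics/side5o.png

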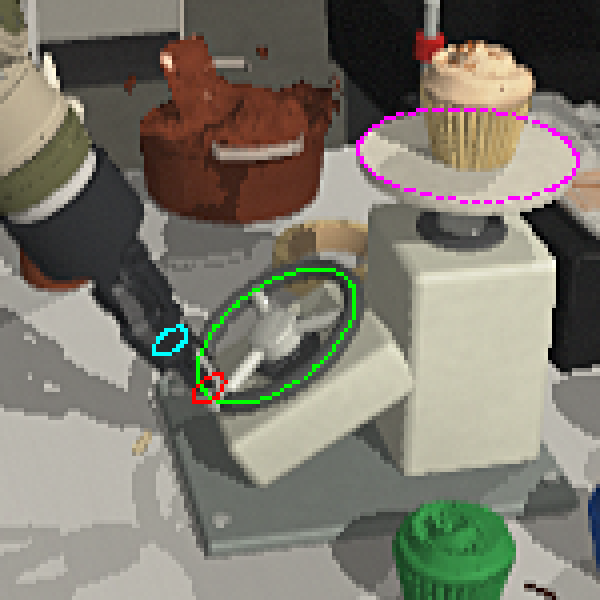

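View pics/wrist5.png

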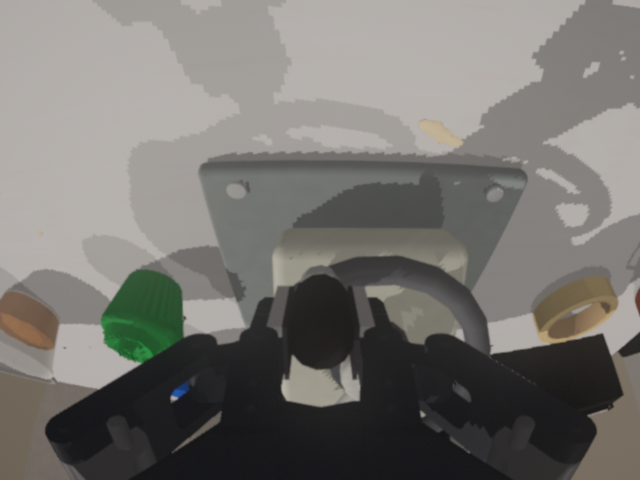

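>>> move_arm(commands=[[[-0.11, 0.28, -0.02], [0, 0, 0], -1], [[-0.03, 0.3, -0.04], [0, 0, 0], -1], [[0.01, 0.3, 0.0], [0, 0, 0], -1], [[0.06, 0.29, 0.04], [0, 0, 0], -1], [[0.11, 0.27, 0.06], [0, 0, 0], -1]])

```text
clock: 5.95
tcp_pos: [0.5191, 0.0386, 0.1052]
orientation: [0.275, 0.019, 0.961, -0.007]
wrist_force: [9.8, -6.3, -11.0]
finger_gap: 0.0222
```

>>> move_arm(commands=[[[0.16, 0.24, 0.09], [0, 0, 0], -1], [[0.19, 0.2, 0.11], [0, 0, 0], -1], [[0.22, 0.15, 0.14], [0, 0, 0], -1], [[0.24, 0.1, 0.14], [0, 0, 0], -1], [[0.25, 0.04, 0.16], [0, 0, 0], -1]])

```text
clock: 6.45
tcp_pos: [0.5603, 0.0692, 0.13]
orientation: [0.274, 0.018, 0.962, -0.005]
wrist_force: [2.0, -3.8, -10.0]
finger_gap: 0.0219
```

```bash
python3 snap.py 6 4.644 side,wrist,scene
```

```text
side 253 176 4.0
wrist 104 174 2.727272727272727
scene 257 177 4.0
```

View pics/side6o.png

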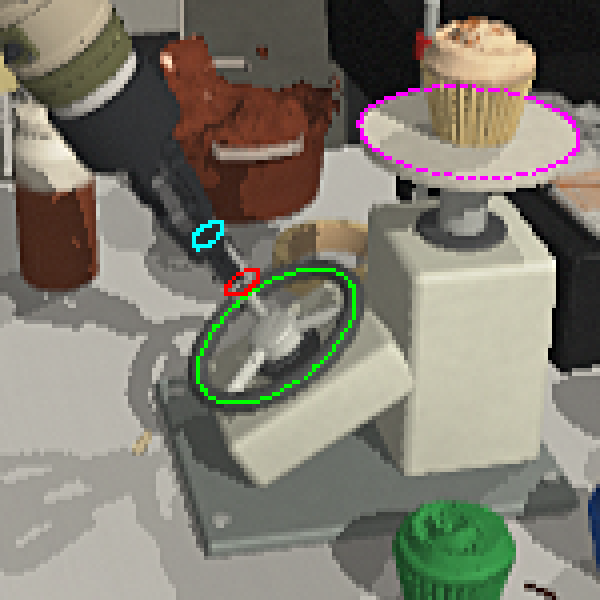

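View pics/wrist6.png

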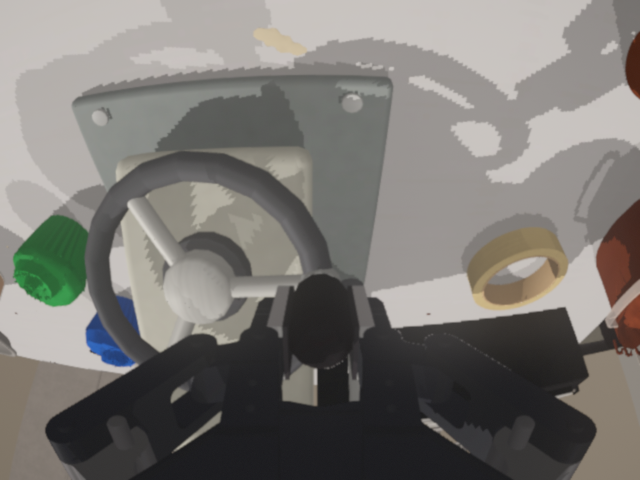

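>>> move_arm(commands=[[[0.27, -0.02, 0.14], [0, 0, 0], -1], [[0.24, -0.08, 0.15], [0, 0, 0], -1], [[0.23, -0.14, 0.15], [0, 0, 0], -1], [[0.19, -0.18, 0.13], [0, 0, 0], -1], [[0.16, -0.23, 0.1], [0, 0, 0], -1]])

```text
clock: 7.1
tcp_pos: [0.6058, 0.0432, 0.159]
orientation: [0.276, 0.018, 0.961, -0.005]
wrist_force: [-4.4, 1.9, 1.0]
finger_gap: 0.0222
```

```bash
python3 snap.py 7 5.644 side,scene
```

```text
side 253 176 4.0
scene 257 177 4.0
```

View pics/side7o.png

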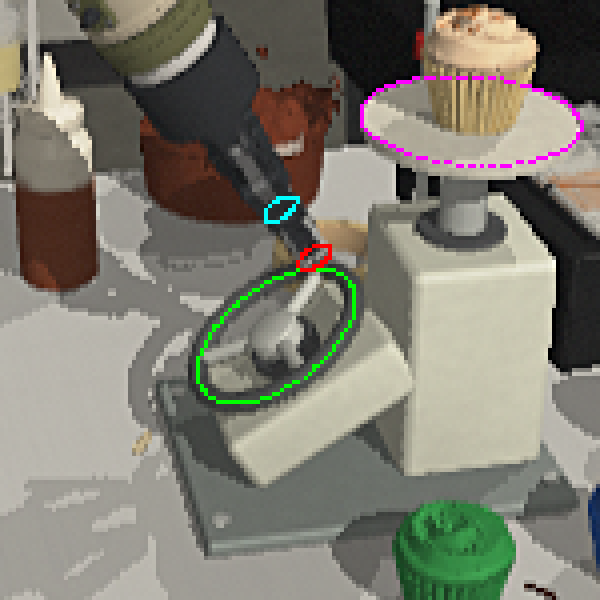

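View pics/scene7o.png

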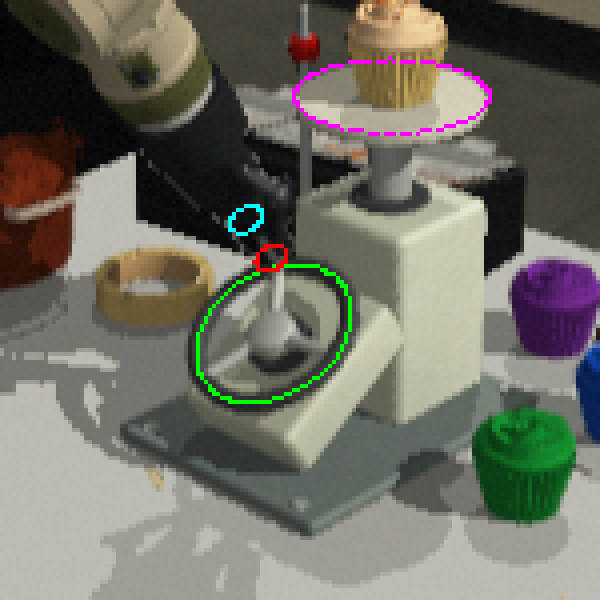

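Run:
```python
import cv2,numpy as np
a=cv2.imread("pics/scene1.png")[175:215,310:350];b=cv2.imread("pics/side1.png")[172:212,340:380]
cv2.imwrite("pics/mk.png",np.hstack([cv2.resize(x,(400,400),interpolation=0) for x in(a,b)]))
```

```text
(no output)
```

View pics/mk.png

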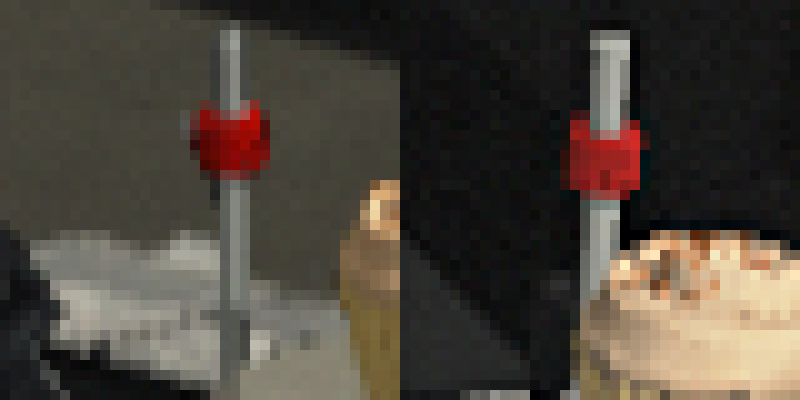

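```bash
cat > mk.py <<'E'
from h import *
from workcell import eyes
import cv2
p=np.load("p.npy")
for nm,b in (("scene",(330,188)),("side",(358,185))):
    c=eyes.read_camera(nm);k=Cam(c);f=cv2.imread(f"pics/{nm}1.png").astype(int)
    ys,xs=np.where((f[...,2]>110)&(f[...,1]<50)&(f[...,0]<60))
    m=(abs(xs-b[0])<20)&(abs(ys-b[1])<20);xs,ys=xs[m],ys[m]
    print(nm,"red px",len(xs),xs.min(),xs.max(),ys.min(),ys.max(),xs.mean(),ys.mean())
    for z in (.25,.255,.26,.265,.27,.293): print(z,k(tw(p,[.125,.087,z]))[0].round(1),k(tw(p,[.125,.073,z]))[0].round(1))
E
python3 mk.py
```

```text
scene red px 27 330 336 185 191 333.25925925925924 188.40740740740742
0.25 [332.7 191.3] [336.1 192.4]
0.255 [332.6 189.7] [336.  190.9]
0.26 [332.6 188.1] [336.  189.3]
0.265 [332.6 186.6] [336.  187.7]
0.27 [332.6 185. ] [336.  186.1]
0.293 [332.5 177.6] [336.  178.7]
side red px 38 357 363 184 190 360.13157894736844 187.47368421052633
0.25 [359.8 190.6] [361.3 192.5]
0.255 [359.9 188.9] [361.4 190.8]
0.26 [360.  187.2] [361.5 189.1]
0.265 [360.1 185.4] [361.7 187.3]
0.27 [360.2 183.7] [361.8 185.6]
0.293 [360.7 175.6] [362.3 177.4]
```

```bash
python3 circ.py 5.644 7.414 10
```

```text
[[[0.11, -0.23, 0.07], [0, 0, 0], -1], [[0.07, -0.25, 0.05], [0, 0, 0], -1], [[0.03, -0.26, 0.03], [0, 0, 0], -1], [[0.0, -0.27, 0.01], [0, 0, 0], -1], [[-0.05, -0.26, -0.03], [0, 0, 0], -1]]
[[[-0.08, -0.24, -0.04], [0, 0, 0], -1], [[-0.12, -0.23, -0.07], [0, 0, 0], -1], [[-0.16, -0.2, -0.09], [0, 0, 0], -1], [[-0.17, -0.16, -0.11], [0, 0, 0], -1], [[-0.2, -0.13, -0.12], [0, 0, 0], -1]]
total [-0.57 -2.23 -0.3 ]
```

>>> move_arm(commands=[[[0.11, -0.23, 0.07], [0, 0, 0], -1], [[0.07, -0.25, 0.05], [0, 0, 0], -1], [[0.03, -0.26, 0.03], [0, 0, 0], -1], [[0.0, -0.27, 0.01], [0, 0, 0], -1], [[-0.05, -0.26, -0.03], [0, 0, 0], -1]])

```text
clock: 7.8
tcp_pos: [0.6118, -0.0085, 0.1641]
orientation: [0.276, 0.018, 0.961, -0.005]
wrist_force: [-4.5, 4.1, 5.2]
finger_gap: 0.022
```

>>> move_arm(commands=[[[-0.08, -0.24, -0.04], [0, 0, 0], -1], [[-0.12, -0.23, -0.07], [0, 0, 0], -1], [[-0.16, -0.2, -0.09], [0, 0, 0], -1], [[-0.17, -0.16, -0.11], [0, 0, 0], -1], [[-0.2, -0.13, -0.12], [0, 0, 0], -1]])

```text
clock: 8.3
tcp_pos: [0.5819, -0.0464, 0.1465]
orientation: [0.276, 0.018, 0.961, -0.005]
wrist_force: [-1.3, 6.3, 4.8]
finger_gap: 0.0218
```

>>> move_arm(commands=[[[0, 0, 0], [0, 0, 0], -1], [[0, 0, 0], [0, 0, 0], -1]])

```text
clock: 8.5
tcp_pos: [0.5804, -0.0469, 0.1455]
orientation: [0.275, 0.019, 0.961, -0.006]
wrist_force: [-7.5, 1.7, 7.0]
finger_gap: 0.0223
```

```bash
python3 snap.py 8 7.414 side,wrist,scene;python3 - <<'E'
import cv2,numpy as np
a=cv2.imread("pics/scene8.png")[165:225,320:390];b=cv2.imread("pics/side8.png")[165:225,340:410]
cv2.imwrite("pics/mk8.png",np.hstack([cv2.resize(x,(400,343),interpolation=0) for x in(a,b)]))
from h import *
from workcell import env
s=env.get_state()["tcp_pos"];p=np.load("p.npy")
c,d=np.cos(p[2]),np.sin(p[2]);r=s-np.array([p[0],p[1],.1]);l=np.array([c*r[0]+d*r[1],-d*r[0]+c*r[1],r[2]])
print("angle",np.arctan2(l@v,l@u)+2*np.pi,"rad",np.hypot(l@u,l@v),"h",l@n)
E
```

```text
side 253 176 4.0
wrist 343 118 2.727272727272727
scene 257 177 4.0
angle 7.434240977505835 rad 0.06045971480075085 h 0.038352720690741984
```

View pics/mk8.png

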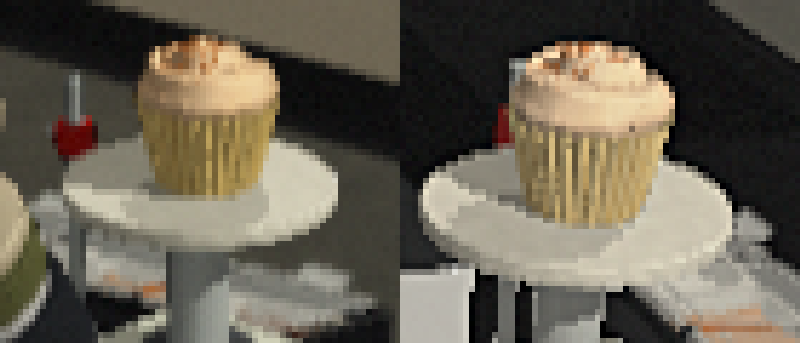

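View pics/side8o.png

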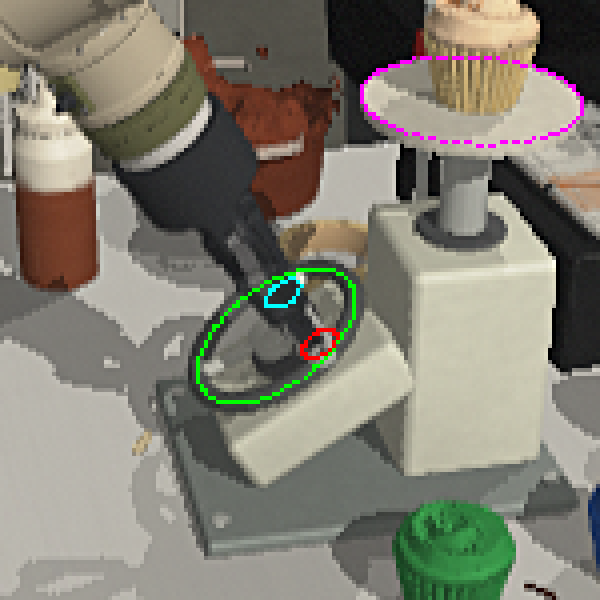

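View pics/wrist8.png

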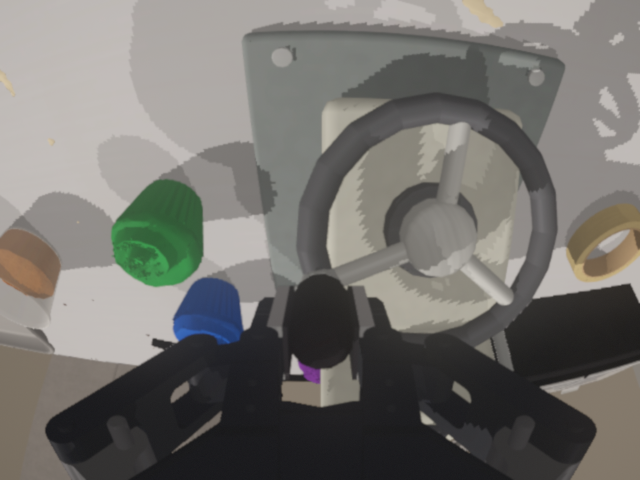

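>>> move_arm(commands=[[[0, 0, 0], [0, 0, 0], 1], [[0, 0, 0], [0, 0, 0], 1], [[0, 0, 0], [0, 0, 0], 1], [[0, 0, 0], [0, 0, 0], 1], [[0, 0, 0], [0, 0, 0], 1]])

```text
clock: 9.15
tcp_pos: [0.5822, -0.0462, 0.1462]
orientation: [0.276, 0.018, 0.961, -0.005]
wrist_force: [-0.1, -0.0, 0.5]
finger_gap: 0.0853
```

>>> move_arm(commands=[[[-0.13, 0, 0.21], [0, 0, 0], 1], [[-0.26, 0.01, 0.42], [0, 0, 0], 1], [[-0.26, 0.01, 0.42], [0, 0, 0], 1], [[-0.26, 0.01, 0.42], [0, 0, 0], 1], [[-0.26, 0.01, 0.42], [0, 0, 0], 1]])

```text
clock: 9.65
tcp_pos: [0.5347, -0.0442, 0.2232]
orientation: [0.276, 0.018, 0.961, -0.005]
wrist_force: [1.0, 0.2, 0.3]
finger_gap: 0.0855
```

```bash
python3 snap.py 9 7.434 wrist,side
cat > look.py <<'E'
from h import *
from workcell import env
p=np.load("p.npy");st=env.get_state();o=st["orientation"];Rc=R.from_quat([o[1],o[2],o[3],o[0]])
e=np.radians(20);Rz=R.from_euler("z",p[2]).as_matrix()
z=Rz@np.array([np.cos(e),0,-np.sin(e)]);y=Rz@np.array([0,1,0]);x=np.cross(y,z)
rv=np.degrees((R.from_matrix(np.c_[x,y,z])*Rc.inv()).as_rotvec())
t=tw(p,[-.09,.06,.21])[0]
print(rv/8,(t-st["tcp_pos"])/.04,t,st["tcp_pos"])
E
python3 look.py
```

```text
wrist 302 78 2.727272727272727
side 253 176 4.0
[-0.17898397 -4.70880444 -0.0278107 ] [-1.02386474  2.91873936 -0.38279526] [0.4949995  0.07208108 0.21      ] [ 0.53595409 -0.04466849  0.22531181]
```

View pics/wrist9o.png

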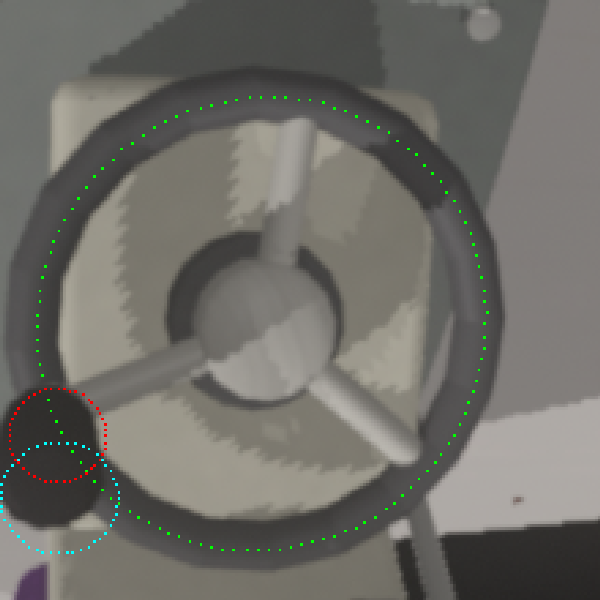

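View pics/wrist9.png

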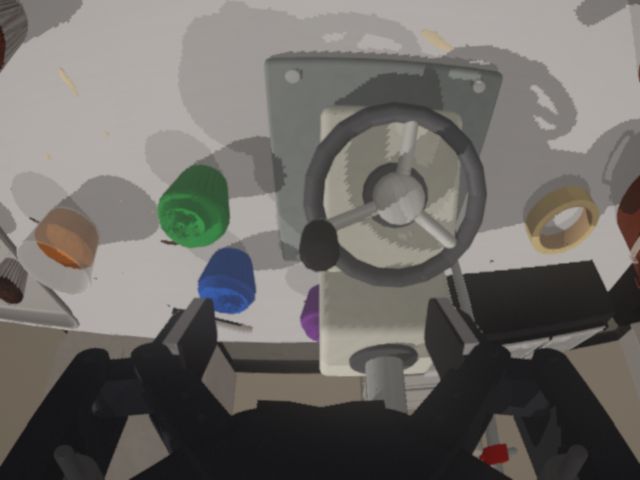

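Run:
```python
from h import *
from workcell import eyes
for nm,pts in (("side",[(267,246),(230,246),(290,402)]),("scene",[(234,273),(198,286),(387,367)])):
    k=Cam(eyes.read_camera(nm))
    for q in pts:
        d=k.E[:3,:3].T@np.array([(q[0]-k.K[0,2])/k.K[0,0],(q[1]-k.K[1,2])/k.K[0,0],1]);c=-k.E[:3,:3].T@k.E[:3,3]
        print(nm,q,(c-d*c[2]/d[2]).round(3))
```

```text
side (267, 246) [0.481 0.29  0.   ]
side (230, 246) [0.365 0.318 0.   ]
side (290, 402) [ 0.422 -0.344  0.   ]
scene (234, 273) [0.471 0.291 0.   ]
scene (198, 286) [0.35  0.311 0.   ]
scene (387, 367) [ 0.416 -0.339  0.   ]
```

Bottle at y≈0.29, so the viewing pose at y≈0.07 is clear of it.

>>> move_arm(commands=[[[-0.3, 0.49, 0], [-0.03, -0.785, 0], 1], [[-0.3, 0.49, 0], [-0.03, -0.785, 0], 1], [[-0.2, 0.49, 0], [-0.03, -0.785, 0], 1], [[-0.1, 0.49, -0.1], [-0.03, -0.785, 0], 1], [[-0.1, 0.49, -0.1], [-0.03, -0.785, 0], 1]])

```text
clock: 10.35
tcp_pos: [0.5411, 0.0608, 0.2826]
orientation: [0.487, 0.019, 0.873, -0.012]
wrist_force: [-0.4, 0.3, -0.5]
finger_gap: 0.0853
```

>>> move_arm(commands=[[[0, 0.47, -0.2], [-0.03, -0.785, 0], 1], [[0, 0, 0], [0, 0, 0], 1], [[0, 0, 0], [0, 0, 0], 1]])

```text
clock: 10.65
tcp_pos: [0.5585, 0.0868, 0.2971]
orientation: [0.515, 0.018, 0.857, -0.014]
wrist_force: [0.2, -0.4, -0.3]
finger_gap: 0.0853
```

```bash
python3 look.py; python3 snap.py 10 7.434 wrist
```

```text
[-0.00202181 -1.00529862  0.0318869 ] [-1.58847926 -0.36781024 -2.17809632] [0.4949995  0.07208108 0.21      ] [0.55853867 0.08679349 0.29712385]
wrist 109 0 2.727272727272727
```

View pics/wrist10.png

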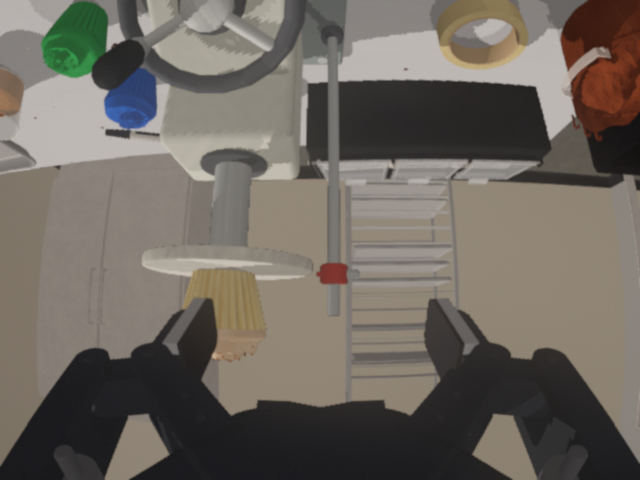

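Run:
```python
import cv2,numpy as np
a=cv2.imread("pics/wrist10.png")[235:295,275:365]
cv2.imwrite("pics/mk10.png",cv2.resize(a,None,fx=8,fy=8,interpolation=0))
from h import *
from workcell import eyes,env
st=env.get_state();k=Cam(eyes.read_camera("wrist"),st);p=np.load("p.npy")
print("cam",-k.E[:3,:3].T@k.E[:3,3])
for h in (.255,.257,.259,.261,.263):
    a=np.linspace(0,2*np.pi,721);P=k(tw(p,np.c_[.125+.07*np.cos(a),.07*np.sin(a),0*a+h]));i=P[:,0].argmax();j=P[:,1].argmax()
    print(h,"plat right extreme",P[i].round(1),"lowest",P[j].round(1),"tip",k(tw(p,[.125,.0735,h]))[0].round(1),k(tw(p,[.125,.087,h]))[0].round(1))
```

```text
cam [0.41573434 0.09085683 0.29128324]
0.255 plat right extreme [315.9 268.9] lowest [258.3 276.6] tip [320.2 268.8] [337.1 268.8]
0.257 plat right extreme [315.9 271.4] lowest [258.8 278.6] tip [320.2 271.2] [337.1 271.3]
0.259 plat right extreme [315.8 273.9] lowest [259.9 280.6] tip [320.2 273.7] [337.1 273.8]
0.261 plat right extreme [315.8 276.3] lowest [261.  282.6] tip [320.2 276.2] [337.1 276.3]
0.263 plat right extreme [315.8 278.8] lowest [262.1 284.6] tip [320.2 278.7] [337.1 278.8]
```

View pics/mk10.png

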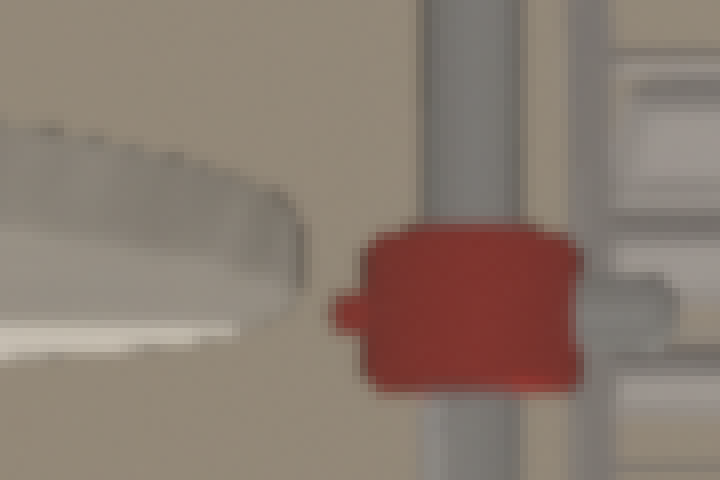

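```bash
python3 - <<'E'
from h import *
from workcell import eyes,env
st=env.get_state();k=Cam(eyes.read_camera("wrist"),st);p=np.load("p.npy")
a=np.linspace(0,2*np.pi,2881)
far=[275,287,300,305,309]
for r in (.0685,.07):
  for h in (.255,.257,.259,.261):
    P=k(tw(p,np.c_[.125+r*np.cos(a),r*np.sin(a),0*a+h]));P=(P-[275,235]+.5)*8
    o=[]
    for X in (0,100,200,240,280):
        z=P[abs(P[:,0]-X)<4][:,1];o.append((round(z.min()),round(z.max())))
    print(r,h,o,P[P[:,0].argmax()].round())
E
python3 - <<'E'
import cv2
f=cv2.imread("pics/wrist10.png")
for c in (265,275,285,295,302,308): print(c,f[245:285,c].mean(1).astype(int).tolist())
E
```

```text
0.0685 0.255 [(187, 330), (200, 325), (218, 315), (227, 309), (239, 300)] [324. 271.]
0.0685 0.257 [(211, 346), (224, 342), (240, 333), (249, 327), (261, 318)] [324. 291.]
0.0685 0.259 [(235, 363), (247, 358), (263, 350), (272, 344), (282, 337)] [323. 311.]
0.0685 0.261 [(259, 379), (271, 375), (286, 367), (294, 362), (304, 355)] [323. 331.]
0.07 0.255 [(184, 332), (197, 327), (214, 318), (223, 312), (233, 304)] [339. 271.]
0.07 0.257 [(208, 348), (220, 343), (237, 335), (245, 329), (255, 322)] [339. 291.]
0.07 0.259 [(232, 364), (244, 360), (260, 352), (267, 347), (277, 340)] [338. 311.]
0.07 0.261 [(256, 380), (268, 377), (282, 369), (290, 365), (299, 358)] [338. 330.]
265 [134, 134, 132, 124, 120, 127, 130, 131, 131, 131, 132, 133, 132, 133, 133, 133, 138, 157, 177, 175, 153, 142, 142, 142, 141, 140, 140, 140, 141, 148, 168, 185, 188, 187, 175, 148, 134, 134, 134, 134]
275 [134, 134, 134, 133, 130, 125, 124, 126, 126, 126, 127, 127, 127, 128, 128, 128, 130, 132, 137, 142, 142, 141, 142, 142, 142, 141, 140, 140, 141, 147, 165, 183, 188, 186, 176, 148, 135, 135, 134, 134]
285 [134, 134, 134, 134, 134, 134, 130, 125, 126, 129, 128, 129, 129, 129, 129, 128, 128, 128, 129, 132, 138, 140, 141, 141, 141, 140, 140, 140, 140, 146, 164, 182, 187, 178, 149, 134, 134, 134, 134, 134]
295 [134, 134, 133, 134, 133, 134, 134, 134, 131, 121, 119, 120, 121, 121, 121, 122, 122, 123, 123, 123, 126, 132, 137, 140, 140, 140, 140, 140, 141, 145, 161, 181, 176, 147, 134, 134, 133, 134, 134, 134]
302 [134, 134, 134, 134, 133, 134, 134, 134, 134, 133, 130, 123, 120, 120, 121, 122, 123, 124, 125, 127, 128, 130, 133, 138, 139, 139, 140, 139, 140, 143, 158, 168, 147, 135, 134, 134, 134, 134, 134, 134]
308 [133, 133, 134, 133, 134, 134, 134, 134, 134, 134, 134, 134, 131, 121, 114, 116, 116, 117, 117, 117, 117, 120, 121, 125, 130, 137, 139, 139, 138, 133, 129, 132, 134, 133, 134, 134, 134, 133, 133, 134]
```

The tip and the platform's top face agree within about 0.5 mm (tip ≈ 0.259 m, platform ≈ 0.2586–0.2592 m). Moving clear and checking once more.

>>> move_arm(commands=[[[-0.4, -0.1, 0.3], [0, 0.5, 0], 1], [[-0.4, -0.1, 0.3], [0, 0.5, 0], 1], [[-0.4, -0.1, 0.3], [0, 0.5, 0], 1], [[0, 0, 0], [0, 0, 0], 1], [[0, 0, 0], [0, 0, 0], 1]])

```text
clock: 11.3
tcp_pos: [0.5118, 0.0728, 0.3361]
orientation: [0.425, 0.019, 0.905, -0.017]
wrist_force: [-0.4, 0.4, -0.1]
finger_gap: 0.0852
```

```bash
python3 snap.py 11 7.434 side,scene,wrist; python3 -c "
from workcell import env
s=env.get_state();print(s['clock'],s['tcp_pos'],s['wrist_force'],s['qvel'].round(3))"
```

```text
side 253 176 4.0
scene 257 177 4.0
wrist 158 0 2.727272727272727
11.45 [0.51078089 0.07341685 0.33302718] [-0.69756889  1.30361497 -0.51076645] [ 0.006  0.006  0.002  0.012  0.001 -0.001]
```

View pics/side11.png

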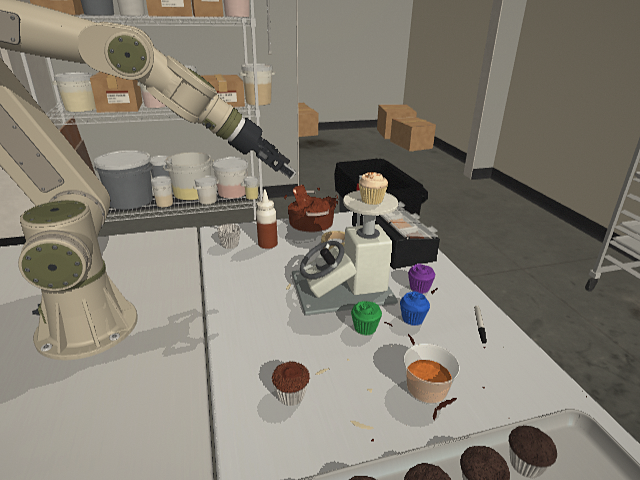

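View pics/wrist11.png

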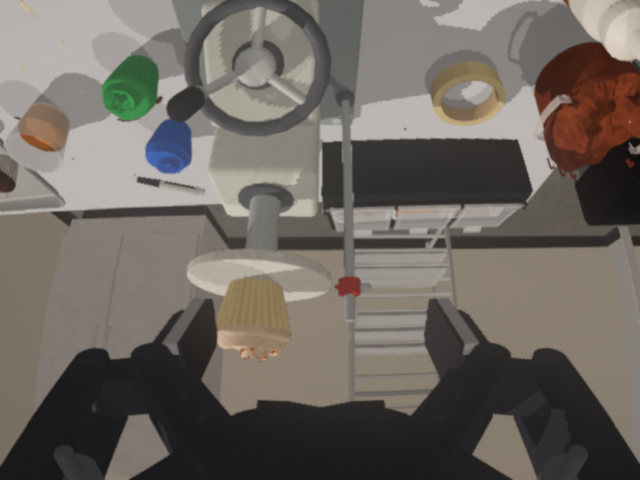

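The arm is clear and still. The cupcake is upright on the raised platform, and the bystanders are in the same side-view pixels as at the start (bottle 267,246; foil liners 230,246; brown cupcake 290,402).

```bash
python3 -c "
from workcell import job
print(job.hand_in())"
```

```text
the job is handed in; nothing more can be done
None
```

The platform is up at the red marker, the knob is released and the arm is clear. I've handed the job in, at about 11.5 s on the robot's clock.

- **What I did:** I found the stand in the camera images, gripped the black knob at 50 N and leaned the tool back to match the wheel. I then wound it clockwise from about −0.36 rad to about 7.43 rad, roughly 1.24 turns. The wrist force stayed under about 17 N throughout.
- **Height check:** a nearly level wrist-camera view put the marker tip at about 259 mm. The platform's top face read 258.4 to 259.3 mm, depending on which edge I measured, and the wheel angle gives 259.2 mm.
- **One reading disagreed:** taken at face value, the platform's right edge looked about 2 mm low. I put that down to a rounded edge, because its lower edge and both edges of its top face matched. The fit also showed a sideways offset of 2 to 3 mm, which barely affects heights.
- **Move that fell short:** the arm could not fully reach the viewing pose I asked for, but the view it stopped at was enough.
- **Last look:** the cupcake is upright on the platform, and the bottle, foil liners, brown cupcake and coloured look-alikes look unmoved. The gripper is open and touching nothing.

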